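Load a three-tube flange on a weld fixture and close its clamp frame

ROBOT

A 6-joint arm with a two-finger parallel gripper is mounted at the origin on the work surface. World frame = base frame: x ahead of the robot, y to its left, z up, the work surface at z = 0. Lengths are in mm, angles in rad, forces in N, time in s.
With the tool pointing down it reaches from about 325 to 900 mm from the base axis. Payload 6.1 kg.
Tool frame: the origin (TCP) lies at the very end of the fingers, on their centre line; the grasp point (between the pads) lies env.hold_point_z behind it (env.hold_point_z is the distance from the TCP to the grasp point, in mm); z points along the fingers, y is the line along which they close (so a half turn about z gives the same grasp; the last joint's range is limited). The gripper opens to 87 mm and grips with 3 to 60 N. Pads are 19 mm wide; open, the fingers measure 117 mm over their backs; the gripper's body (75 mm by 190 mm) begins 51 mm behind the grasp point.
Start: joints at [0.984, 0.22, 1.526, -0, 1.395, -0.126], TCP at [277.913, 559.804, 222.538] pointing down, gripper open.
Joint ranges: [-2.98, 2.98], [-0.91, 2.08], [0.09, 2.57], [-1.24, 4.39], [0.2, 2.65], [-2.68, 2.68]. Speed limits (rad/s): [2.57, 2.57, 3.01, 3.14, 3.14, 3.14].

INTERFACE

Orientations are given as a rotation vector (axis times angle).
In Python, from plant import env gives the robot as it stands.
- The arm moves only by the tool carry_out, never from a script. Its argument "increments" is a list of rows, each a list of 5 numbers: the opening, from -1 (shut) to 1 (fully open), then the shift along the tool's x, y, z in units of 0.2 m (1.0 is 0.2 m), then the turn about the tool's z in units of pi/2 rad (1.0 is pi/2 rad). A call has 1 to 8 rows; each row is the pose to reach, as a shift and turn from the pose commanded when the call began, along the tool's axes at that moment; what a row does not reach only later rows make up. A row lasts 1/10 s, in which the tool goes at most 50 mm and 8.59 degrees, less where a joint would pass 70% of its speed; a pose out of reach is approached as far as the arm can. A call with a number of a shift or a turn outside -1 to 1 is refused whole. A call with a gripper value outside its range is refused whole. The fingers move at their own pace and stop on an object; the grip force is fixed at half the most. Time passes only in rows, so rows that repeat a pose let the fingers close. It gives the time, the measured TCP pose, the force, the opening and the grip force at its end, in the units of the state.
- env.get_obs(): the state, without advancing time (a new reading comes with each control period).
- env.grab_frame(name): name is "scene" or "top" or "wrist"; returns a dict with "frame" (480x640x3 uint8, blue, green, red), "mtx" (3x3 intrinsics, pixels), "k1" (the pictures are not rectified: a ray, as slopes to the right and down, at radius r is drawn at 1 + k1 r^2 times it, then the intrinsics apply), "cam_to_world" (4x4, takes a point from camera to world coordinates). Camera axes: x right, y up, looking along -z (the intrinsics and any distortion apply to the point x, -y, -z); pixel columns grow to the right and rows downward; lengths in mm; the calibration is good to about 2 mm. A picture is of the moment at which its call begins. There is no depth.
- env.hand_in(): hands the job in; it is judged then, once.
The state is a dict: "clock": time; "joints": joint angles; "joint_vel": joint speeds; "joint_efforts": joint torques, N m; "eef_pos": TCP position; "ee_rot": TCP orientation; "wrist_force": force on the tool from outside, world axes, zero at the start; "torque": the same for the moment, N m; "opening": opening from 0.0 (shut) to 1.0 (fully open); "gripper_force": force on a finger pad.
Only numpy, scipy, OpenCV 4.12 (cv2) and the standard library are available. Lean on these libraries where they do the work, as an engineer would, in place of code of your own. Each camera call takes 0.05 s, during which the arm holds its last target. There are 200 camera calls.

TASK

Put the three-bore flange with the pipe stub onto the weld fixture so that its tubes slip over the three locating pins and it sits fully down, then swing the fixture's hinged clamp frame over it until the frame's cross-bar rests in the bottom of its two cradles. Let go, and leave the four-bore flange, the spanner and the brush where they are.

Things in the scene. Friction and masses are not known exactly. Their poses are not given: they have to be found in the camera images.
- flange: Flange to load: plate 90 mm across, 8 thick, on three tubes (24 outside, 18 bore, open through the plate, 25 long below it). Round pipe stub 26 mm across rises 40 mm from its middle: grip there. Plate top 33, stub top 73 mm high. 0.2-0.4 kg. Origin on the axis at the tubes' underside, z up. Bores 28 mm from the axis at 0, 120, 240 degrees from its x axis; any of the three turns fits.
- flange4: Bystander that may stand in either place: the same plate and stub with four bores at 90 degrees. Does not fit the fixture. Origin as for flange. Leave alone.
- fixture: Fixed weld fixture: grey base plate 136 (x) by 236 mm (y -108 to 128), 12 thick. Three round pins, 15 mm diameter, 28 mm from the origin's axis at 0, 120, 240 degrees from its x axis, tops 43 mm above the bench, last 10 mm tapering to 7. Clamp hinge at y -75 mm; two cradles at y +95, x -52 and +52 mm, slots open upward, tops 65 high. Origin at bench level amid the pins, z up.
- seat (a point): Point on the base plate's top, amid the three pins (12 mm above the bench). With the flange home its origin is here. Axes as the fixture's.
- catch (a point): Point midway between the two cradles, 51 mm above the bench: where the middle of the clamp's cross-bar lies when it rests in the cradles.
- clamp_bar (a point): Middle of the clamp frame's cross-bar, a round steel bar 12 mm in diameter, parallel to the fixture's x axis, with 58 mm free between the frame's two legs: grip or push here. 170 mm from the hinge.
- clamp_hinge (a point): Middle of the clamp frame's hinge line, along the fixture's x axis, 51 mm above the bench. The frame is two flat aluminium legs (x -34 and +34 mm, 10 wide, 8 thick), which pass either side of the stub 2 mm above the plate, joined by the cross-bar.
- clamp (a joint): Angle of the clamp frame, rad: 0 closed (legs level, bar in the cradles), 1.57 upright, up to 2.5 leaning back away from the pins. Stiff hinge: stays where left. Bar in the fixture frame: y = -75 + 170 cos(angle) mm, z = 51 + 170 sin(angle) mm.
- spanner: Bystander: a spanner lying on the bench. Leave alone.
- brush: Bystander: a hand brush lying on the bench. Leave alone.
There are look-alikes about, which are no part of the job. Leave any black or blue look-alike of the flange alone.

How it is judged:
By the outcome, as a careful person would: the job done as asked, in the order asked, and still so for the second after the job is handed in, with the robot touching nothing.
It also fails if it takes over 69 s, if anything falls off the work surface, if the arm or the gripper's body presses on something with over 40 N, if the wrist force passes 120 N, or if a joint passes its speed limit or range.

## Working session

There is one attempt and no reset: what is moved stays moved. The work goes in short steps, Python scripts to look and compute and a tool call to move; the robot and the scene stay as the last step left them, time stands still between calls to the robot, and variables do not carry over. Pictures are saved under pics/ and viewed, at most 10 in all, crops included, and the job is handed in when it is done.

Besides the shell and the picture viewer there is one more tool, called after ">>>" by a JSON object that holds its "fn" and its "kwargs", one argument or row to a line. carry_out: Moves the arm, as the interface text tells. Its arguments: {"type":"object","properties":{"increments":{"type":"array","items":{"type":"array","items":{"type":"number","minimum":-1,"maximum":1}}}},"required":["increments"]}

```bash
mkdir -p pics
cat > h.py <<'E'
import numpy as np, cv2
from plant import env
def grab(n,f):
    d=env.grab_frame(n); cv2.imwrite('pics/'+f+'.png',d['frame']); np.savez('pics/'+f,**{k:np.array(v) for k,v in d.items()}); return d
def ray(d,uv):
    K=d['mtx'];k=float(d['k1']); p=np.array([(uv[0]-K[0,2])/K[0,0],(uv[1]-K[1,2])/K[1,1]]); q=p.copy()
    for _ in range(30): q=p/(1+k*(q@q))
    T=d['cam_to_world']; return T[:3,3],T[:3,:3]@np.array([q[0],-q[1],-1])
def at(d,uv,z):
    o,v=ray(d,uv); return (o+v*(z-o[2])/v[2]).round(1)
def proj(d,P):
    T=d['cam_to_world'];K=d['mtx'];c=T[:3,:3].T@(np.array(P,float)-T[:3,3]); q=np.array([c[0],-c[1]])/-c[2]; q=q*(1+float(d['k1'])*(q@q))
    return np.array([K[0,0]*q[0]+K[0,2],K[1,1]*q[1]+K[1,2]])
E
python3 - <<'E'
from h import *
a=grab('top','top0');b=grab('scene','scene0')
for d in(a,b): print(d['cam_to_world'].round(2),d['mtx'],d['k1'])
o=env.get_obs();print(o['ee_rot'],o['opening'],env.hold_point_z,o['clock'])
E
```

```text
[[-3.00000e-02  9.80000e-01 -2.00000e-01  3.67640e+02]
 [-1.00000e+00 -3.00000e-02  0.00000e+00  1.26910e+02]
 [-0.00000e+00  2.00000e-01  9.80000e-01  1.08666e+03]
 [ 0.00000e+00  0.00000e+00  0.00000e+00  1.00000e+00]] [[595.40549316   0.         324.62358579]
 [  0.         595.40549316 249.832122  ]
 [  0.           0.           1.        ]] -0.16140969711590492
[[-1.50000e-01 -7.30000e-01  6.70000e-01  1.31112e+03]
 [ 9.90000e-01 -1.10000e-01  1.00000e-01  2.16630e+02]
 [ 0.00000e+00  6.80000e-01  7.40000e-01  8.78910e+02]
 [ 0.00000e+00  0.00000e+00  0.00000e+00  1.00000e+00]] [[591.74992246   0.         320.63766634]
 [  0.         591.74992246 243.87270235]
 [  0.           0.           1.        ]] -0.10504883408095401
[-7.17263706e-01 -3.05798665e+00  2.59145183e-03] 1.0026735798205022 18.700000000000003 0.1
```

View pics/top0.png

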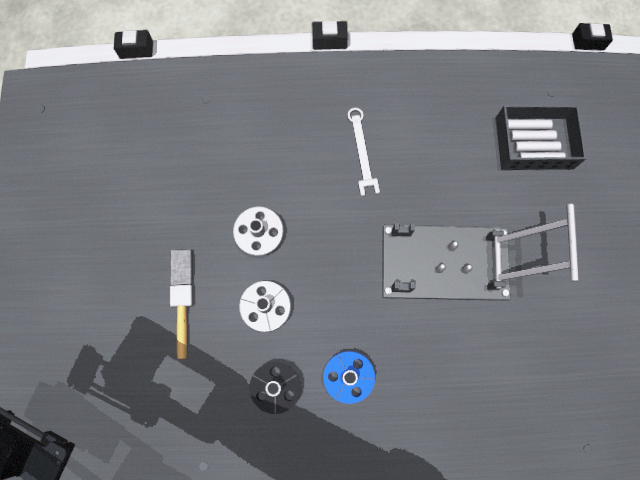

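View pics/scene0.png

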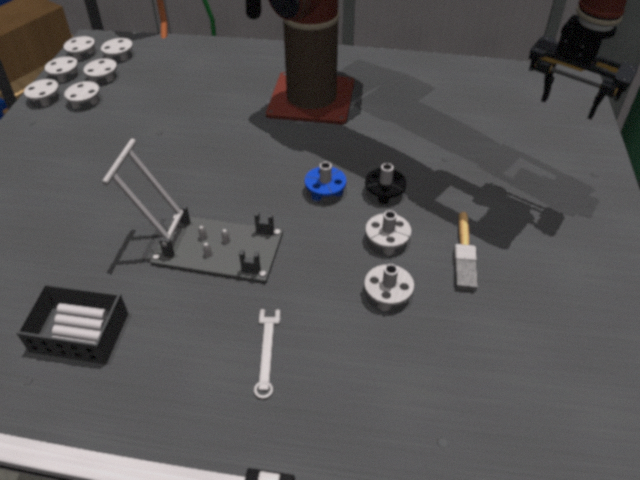

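Top view: the white flange at (259,231) seems to have four bores and the white one at (265,306) three. The black (276,386) and blue (349,377) ones are look-alikes. The fixture's pins are at (453,244), (440,267) and (468,267), its cradles at (403,230) and (403,286), and the clamp leans back with its bar at x≈573. I'll confirm with enlarged crops.

Run:
```python
import cv2,numpy as np
f=cv2.imread('pics/top0.png')
a=cv2.resize(f[200:340,225:305],None,fx=4,fy=4,interpolation=cv2.INTER_CUBIC)
b=cv2.resize(f[200:340,375:485],None,fx=4,fy=4,interpolation=cv2.INTER_CUBIC)
cv2.imwrite('pics/crop1.png',np.hstack([a,b]))
```

```text
(no output)
```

View pics/crop1.png

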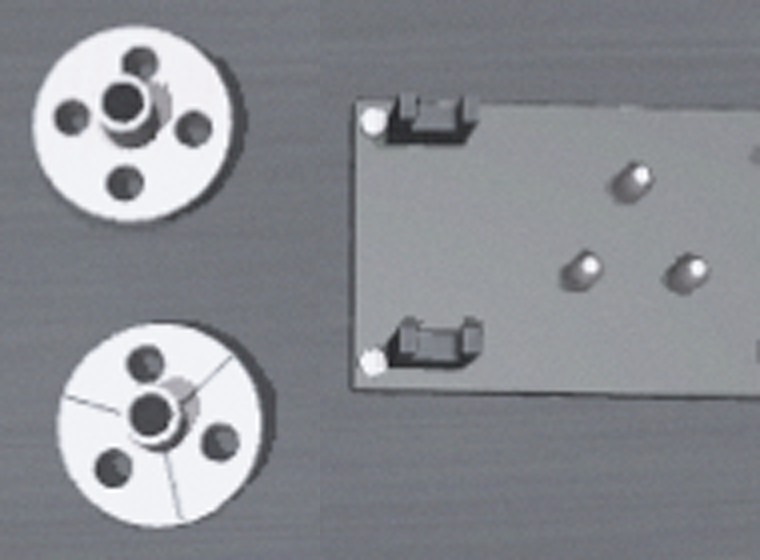

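Confirmed: the upper white flange has four bores, and the lower one (265,306) has three bores plus a stub, so it is the one to load. Now the poses.

Run:
```python
from h import *
from scipy.optimize import least_squares
d=np.load('pics/top0.npz'); s=np.load('pics/scene0.npz')
f=lambda x,y:(225+x/4-.4,200+y/4-.4); g=lambda x,y:(375+(x-320)/4-.4,200+y/4-.4)
B=np.array([at(d,f(*p),33) for p in[(146,362),(220,442),(113,467)]]);C=at(d,f(160,424),33);S=at(d,f(152,415),73)
print('bores',B,'plate c',C,'stub',S,'r',np.linalg.norm(B-B.mean(0),axis=1),B.mean(0))
P=np.array([at(d,g(*p),43) for p in[(642,174),(590,264),(697,267)]])
print('pins',P,'r',np.linalg.norm(P-P.mean(0),axis=1),P.mean(0))
def ang(Q,c):
    a=np.degrees(np.arctan2(*(Q-c)[:,1::-1].T)); return a
print(ang(B,B.mean(0)),ang(P,P.mean(0)))
print('corners',at(d,g(352,100),12),at(d,g(351,388),12))
c=P.mean(0)
th=np.radians(ang(P,c)[0])
for t in np.arange(1.6,2.5,.1):
    l=np.array([0,-75+170*np.cos(t)]); z=51+170*np.sin(t)
    w=[c[0]-np.sin(th)*l[1],c[1]+np.cos(th)*l[1],z]; print(round(t,2),proj(d,w).round(0),proj(s,w).round(0))
# scene overlay check
for n,w in(('stub',S),('fix c',[c[0],c[1],43])): print(n,proj(s,w).round(1))
print(env.get_obs()['eef_pos'])
```

```text
bores [[509.9 237.3  33. ]
 [473.2 204.8  33. ]
 [463.3 252.5  33. ]] plate c [482.  231.3  33. ] stub [481.6 230.8  73. ] r [28.3591647  28.18644276 28.18324956] [482.13333333 231.53333333  33.        ]
pins [[ 583.6 -114.    43. ]
 [ 543.2  -87.5   43. ]
 [ 540.3 -136.1   43. ]] r [27.93852378 27.98066793 28.15222509] [ 555.7        -112.53333333   43.        ]
[  11.73257694 -108.4778028   131.93180561] [  -3.00919462  116.53452599 -123.16322463]
corners [629.   12.6  12. ] [494.6  19.4  12. ]
1.6 [532. 238.] [153. 157.]
1.7 [542. 238.] [145. 156.]
1.8 [552. 239.] [136. 157.]
1.9 [561. 240.] [128. 158.]
2.0 [569. 241.] [121. 159.]
2.1 [576. 242.] [115. 162.]
2.2 [582. 244.] [109. 165.]
2.3 [587. 245.] [104. 168.]
2.4 [591. 247.] [100. 172.]
stub [389.2 213.9]
fix c [209.5 232.9]
[277.60285573 559.33887514 221.55003471]
```

```bash
cat >> h.py <<'E'
from scipy.spatial.transform import Rotation as R
def go(P,yaw):
    """increments to TCP P with tool y at world yaw (deg)"""
    o=env.get_obs(); M=R.from_rotvec(o['ee_rot']).as_matrix(); y=M[:,1]
    t=(yaw-np.degrees(np.arctan2(y[1],y[0]))+90)%180-90
    print('at',o['eef_pos'].round(1),'yaw',round(yaw-t,2),'tilt',M[:2,2].round(4),'F',np.round(o['wrist_force'],1),'open',round(o['opening'],3),'t',o['clock'])
    print('inc',(M.T@(np.array(P)-o['eef_pos'])/200).round(4),'turn',round(-t/90,4))
E
python3 -c "
from h import *
go([482,231.3,140],11.73)"
```

```text
at [277.6 559.3 221.6] yaw 63.6 tilt [-0.001  -0.0015] F [-0.1 -0.2  0.3] open 1.003 t 0.1
inc [-1.6448 -1.014   0.4092] turn 0.5763
```

>>> {"fn": "carry_out", "kwargs": {
  "increments": [
    [1, -0.2, -0.12, 0.02, 0.09],
    [1, -0.4, -0.24, 0.04, 0.18],
    [1, -0.6, -0.37, 0.08, 0.27],
    [1, -0.8, -0.49, 0.12, 0.36],
    [1, -1, -0.62, 0.15, 0.45],
    [1, -1, -0.62, 0.15, 0.54],
    [1, -1, -0.62, 0.15, 0.576],
    [1, -1, -0.62, 0.15, 0.576]
  ]
}}

```text
clock: 0.9
eef_pos: [402.0, 359.1, 192.1]
ee_rot: [-1.984, -2.435, 0.001]
wrist_force: [-0.6, 0.3, -0.3]
opening: 0.997
gripper_force: 0.0
```

```bash
python3 -c "
from h import *
go([482,231.3,140],11.73)"
```

```text
at [402.  359.1 192.1] yaw 11.67 tilt [-0.0007 -0.0004] F [-0.6  0.3 -0.3] open 0.997 t 0.9
inc [-0.7066  0.2626  0.2605] turn -0.0007
```

>>> {"fn": "carry_out", "kwargs": {
  "increments": [
    [1, -0.18, 0.066, 0.07, 0],
    [1, -0.36, 0.13, 0.14, 0],
    [1, -0.54, 0.2, 0.2, 0],
    [1, -0.707, 0.263, 0.26, 0],
    [1, -0.707, 0.263, 0.26, 0],
    [1, -0.707, 0.263, 0.26, 0]
  ]
}}

```text
clock: 1.5
eef_pos: [481.9, 231.8, 140.0]
ee_rot: [-1.982, -2.436, 0.001]
wrist_force: [-0.5, 0.3, 0.2]
opening: 1.0
gripper_force: 0.0
```

```bash
python3 -c "
from h import *
d=grab('wrist','w1')
print(proj(d,[482,231.3,73]),proj(d,[482,231.3,33]))
go([482,231.3,42],11.73)"
```

```text
[317.10831314 250.28479614] [317.26451652 236.37806591]
at [481.9 232.6 140.5] yaw 11.81 tilt [-0.0005  0.0003] F [-0.5 -0.8  0.7] open 1.004 t 1.55
inc [-0.0066 -0.0007  0.4926] turn 0.0009
```

View pics/w1.png

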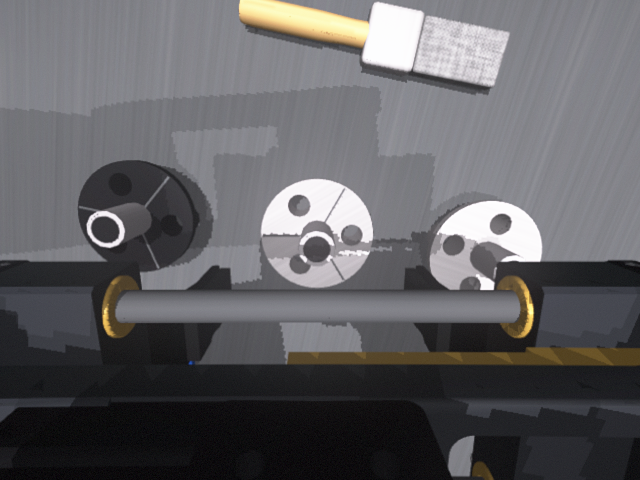

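The wrist view agrees: three bores, stub top at (317,247) against (317,250) predicted. Descending and gripping.

>>> {"fn": "carry_out", "kwargs": {
  "increments": [
    [1, 0, 0, 0.12, 0],
    [1, 0, 0, 0.25, 0],
    [1, 0, 0, 0.37, 0],
    [1, 0, 0, 0.48, 0],
    [1, 0, 0, 0.48, 0],
    [-1, 0, 0, 0.48, 0],
    [-1, 0, 0, 0.48, 0],
    [-1, 0, 0, 0.48, 0]
  ]
}}

```text
clock: 2.35
eef_pos: [483.4, 232.8, 46.3]
ee_rot: [1.98, 2.437, 0.004]
wrist_force: [0.3, -0.6, 0.3]
opening: 0.811
gripper_force: 0.0
```

>>> {"fn": "carry_out", "kwargs": {
  "increments": [
    [-1, 0, 0, 0, 0],
    [-1, 0, 0, 0, 0],
    [-1, 0, 0, 0, 0],
    [-1, 0, 0, 0, 0],
    [-1, 0, 0, 0, 0],
    [-1, 0, 0, 0, 0]
  ]
}}

```text
clock: 2.95
eef_pos: [482.0, 232.0, 44.5]
ee_rot: [-1.982, -2.437, 0.001]
wrist_force: [-0.6, -0.8, 0.8]
opening: 0.291
gripper_force: 30.0
```

>>> {"fn": "carry_out", "kwargs": {
  "increments": [
    [-1, 0, 0, -0.1, 0],
    [-1, 0, 0, -0.2, 0],
    [-1, 0, 0, -0.3, 0],
    [-1, 0, 0, -0.4, 0],
    [-1, 0, 0, -0.4, 0],
    [-1, 0, 0, -0.4, 0]
  ]
}}

```text
clock: 3.55
eef_pos: [481.9, 232.0, 123.8]
ee_rot: [-1.982, -2.437, 0.001]
wrist_force: [0.3, 0.7, -3.9]
opening: 0.285
gripper_force: 30.0
```

```bash
python3 -c "
from h import *
d=grab('wrist','w2')
go([555.7,-112.5,125],-3.2)"
```

```text
at [481.2 231.8 123. ] yaw 11.76 tilt [-0.0021 -0.0007] F [-0.9 -0.5 -4.7] open 0.288 t 3.6
inc [-1.7611  0.0137 -0.0096] turn 0.1662
```

View pics/w2.png

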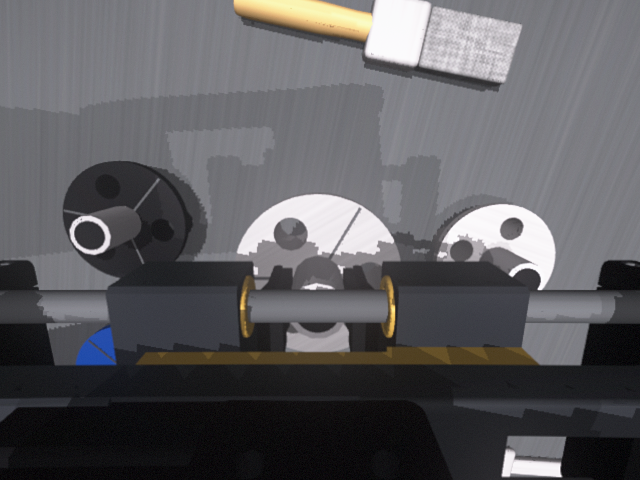

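>>> {"fn": "carry_out", "kwargs": {
  "increments": [
    [-1, -0.15, 0, -0.05, 0.04],
    [-1, -0.35, 0, -0.05, 0.08],
    [-1, -0.55, 0, -0.05, 0.12],
    [-1, -0.75, 0.005, -0.05, 0.166],
    [-1, -0.9, 0.007, -0.05, 0.166],
    [-1, -1, 0.007, -0.05, 0.166],
    [-1, -1, 0.007, -0.05, 0.166],
    [-1, -1, 0.007, -0.05, 0.166]
  ]
}}

```text
clock: 4.4
eef_pos: [523.2, 36.5, 132.9]
ee_rot: [-2.282, -2.156, 0.003]
wrist_force: [0.3, -0.3, -3.4]
opening: 0.29
gripper_force: 30.0
```

```bash
python3 -c "
from h import *
go([555.7,-112.2,125],-3.2)"
```

```text
at [523.2  36.5 132.9] yaw -3.26 tilt [-0.003   0.0007] F [ 0.3 -0.3 -3.4] open 0.29 t 4.4
inc [-0.7329  0.2045  0.0383] turn -0.0007
```

>>> {"fn": "carry_out", "kwargs": {
  "increments": [
    [-1, -0.15, 0.04, 0, 0],
    [-1, -0.3, 0.08, 0, 0],
    [-1, -0.5, 0.14, 0, 0],
    [-1, -0.65, 0.18, 0, 0],
    [-1, -0.733, 0.2045, 0, 0],
    [-1, -0.733, 0.2045, 0, 0],
    [-1, -0.733, 0.2045, 0.04, 0],
    [-1, -0.733, 0.2045, 0.04, 0]
  ]
}}

```text
clock: 5.2
eef_pos: [555.7, -110.0, 124.5]
ee_rot: [-2.278, -2.158, 0.002]
wrist_force: [-1.1, 1.2, -4.3]
opening: 0.294
gripper_force: 30.0
```

```bash
python3 -c "
from h import *
d=grab('wrist','w3');s=grab('scene','s3');t=grab('top','t3')
go([555.7,-112.2,105],-3.2)
f=lambda im,x,y,w,h,k:cv2.resize(im['frame'][y:y+h,x:x+w],None,fx=k,fy=k,interpolation=cv2.INTER_CUBIC)
cv2.imwrite('pics/c3.png',np.hstack([f(s,140,130,160,150,2.4),f(t,370,170,160,150,2.4)]))
O=env.get_obs()['eef_pos']
for z in(80,): print(proj(s,[O[0],O[1],O[2]-10]),proj(t,[O[0],O[1],O[2]-10]))
"
```

```text
at [ 556.7 -110.8  126.1] yaw -3.1 tilt [-0.0009  0.0006] F [-0.1  0.9 -4.1] open 0.289 t 5.35
inc [-0.0075 -0.0044  0.1056] turn 0.0011
[204.99919258 206.34515251] [463.57150852 249.74989948]
```

View pics/c3.png

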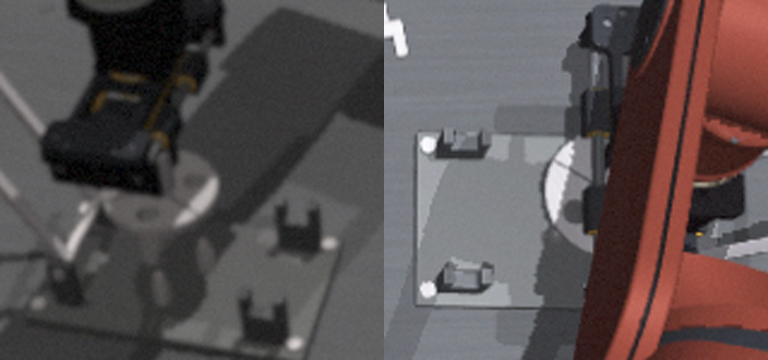

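>>> {"fn": "carry_out", "kwargs": {
  "increments": [
    [-1, -0.006, -0.002, 0, 0],
    [-1, -0.006, -0.002, 0.05, 0],
    [-1, -0.006, -0.002, 0.1, 0],
    [-1, -0.006, -0.002, 0.1, 0],
    [-1, -0.006, -0.002, 0.1, 0]
  ]
}}

```text
clock: 5.85
eef_pos: [556.0, -113.1, 105.6]
ee_rot: [-2.281, -2.158, 0.001]
wrist_force: [-0.8, -0.5, -5.3]
opening: 0.291
gripper_force: 30.0
```

```bash
cat >> h.py <<'E'
def avg(n=8):
    L=[]
    for _ in range(n):
        env.grab_frame('top'); o=env.get_obs(); y=R.from_rotvec(o['ee_rot']).as_matrix()[:,1]; L.append([*o['eef_pos'],np.degrees(np.arctan2(y[1],y[0])),*o['wrist_force']])
    return np.mean(L,0).round(2)
E
python3 -c "
from h import *
print(avg())"
```

```text
[ 5.5678e+02 -1.1336e+02  1.0677e+02 -3.1900e+00  3.0000e-02 -3.0000e-02
 -3.5400e+00]
```

>>> {"fn": "carry_out", "kwargs": {
  "increments": [
    [-1, 0.006, -0.005, 0, 0],
    [-1, 0.006, -0.005, 0.03, 0],
    [-1, 0.006, -0.005, 0.06, 0],
    [-1, 0.006, -0.005, 0.09, 0],
    [-1, 0.006, -0.005, 0.12, 0],
    [-1, 0.006, -0.005, 0.13, 0],
    [-1, 0.006, -0.005, 0.13, 0]
  ]
}}

```text
clock: 6.95
eef_pos: [555.2, -111.8, 79.8]
ee_rot: [-2.281, -2.158, 0.001]
wrist_force: [0.2, 0.5, -3.9]
opening: 0.293
gripper_force: 30.0
```

```bash
python3 -c "
from h import *
print(avg())"
```

```text
[ 5.5586e+02 -1.1207e+02  8.0780e+01 -3.1800e+00 -1.4000e-01 -4.0000e-02
 -3.4000e+00]
```

>>> {"fn": "carry_out", "kwargs": {
  "increments": [
    [-1, 0, 0, 0.015, 0],
    [-1, 0, 0, 0.03, 0],
    [-1, 0, 0, 0.045, 0],
    [-1, 0, 0, 0.06, 0],
    [-1, 0, 0, 0.07, 0],
    [-1, 0, 0, 0.07, 0]
  ]
}}

```text
clock: 7.95
eef_pos: [555.3, -111.9, 66.0]
ee_rot: [-2.282, -2.158, 0.001]
wrist_force: [-0.2, -0.3, -3.4]
opening: 0.29
gripper_force: 30.0
```

```bash
python3 -c "
from h import *
print(avg(6))"
```

```text
[ 5.5572e+02 -1.1201e+02  6.6590e+01 -3.1800e+00  2.0000e-01  3.7000e-01
 -3.5000e+00]
```

Sliding on freely. Going down to the seat.

>>> {"fn": "carry_out", "kwargs": {
  "increments": [
    [-1, 0, 0, 0.015, 0],
    [-1, 0, 0, 0.03, 0],
    [-1, 0, 0, 0.04, 0],
    [-1, 0, 0, 0.05, 0],
    [-1, 0, 0, 0.055, 0],
    [-1, 0, 0, 0.055, 0]
  ]
}}

```text
clock: 8.85
eef_pos: [555.7, -112.0, 56.4]
ee_rot: [-2.282, -2.159, 0.0]
wrist_force: [-3.3, 1.0, 4.9]
opening: 0.285
gripper_force: 30.0
```

```bash
python3 -c "
from h import *
print(avg(6))"
```

```text
[ 555.74 -112.     56.45   -3.18   -4.31    1.28    6.51]
```

>>> {"fn": "carry_out", "kwargs": {
  "increments": [
    [1, 0, 0, 0, 0],
    [1, 0, 0, 0, 0],
    [1, 0, 0, 0, 0],
    [1, 0, 0, 0, 0],
    [1, 0, 0, 0, 0],
    [1, 0, 0, 0, 0],
    [1, 0, 0, 0, 0],
    [1, 0, 0, 0, 0]
  ]
}}

```text
clock: 9.95
eef_pos: [555.7, -112.0, 55.5]
ee_rot: [2.282, 2.159, -0.0]
wrist_force: [0.5, 0.1, 0.8]
opening: 0.93
gripper_force: 0.0
```

>>> {"fn": "carry_out", "kwargs": {
  "increments": [
    [1, 0, 0, -0.1, 0],
    [1, 0, 0, -0.3, 0],
    [1, 0, 0, -0.5, 0],
    [1, 0.3, 0, -0.7, 0],
    [1, 0.5, 0, -0.7, 0],
    [1, 0.7, 0, -0.7, 0],
    [1, 0.7, 0, -0.7, 0]
  ]
}}

```text
clock: 10.65
eef_pos: [563.8, 33.2, 196.7]
ee_rot: [-2.276, -2.165, -0.005]
wrist_force: [0.0, -1.6, -0.3]
opening: 1.001
gripper_force: 0.0
```

```bash
python3 -c "
from h import *
s=grab('scene','s4');t=grab('top','t4')
f=lambda im,x,y,w,h,k:cv2.resize(im['frame'][y:y+h,x:x+w],None,fx=k,fy=k,interpolation=cv2.INTER_CUBIC)
cv2.imwrite('pics/c4.png',np.hstack([f(s,90,130,200,150,2),f(t,400,170,200,150,2)]))
print(avg(3))
c=np.array([555.7,-112.5]);e=np.array([np.sin(np.radians(3.2)),np.cos(np.radians(3.2))])
for z in (12,45,85):print(z,proj(s,[*c,z]).round(1),proj(t,[*c,z]).round(1))
"
```

```text
[ 5.6322e+02  2.7190e+01  1.9519e+02 -3.1900e+00  1.1000e-01  5.0000e-02
  1.9000e-01]
12 [211.6 243.6] [451.8 261.4]
45 [209.4 232.2] [455.6 258.1]
85 [206.5 217.7] [460.5 253.8]
```

View pics/c4.png

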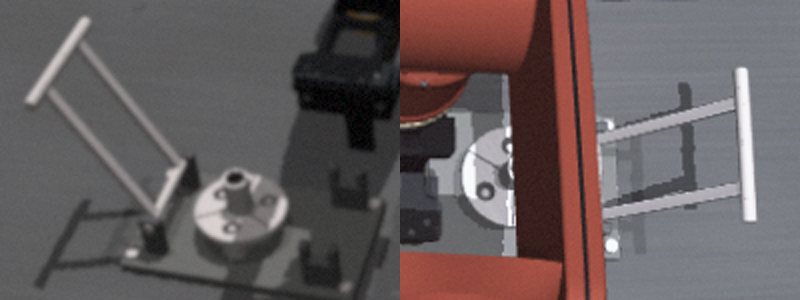

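The flange looks home: the stub top in the scene view is at (208,219) against (206.5,218) predicted, and the tubes are hidden down to the base. The clamp bar's middle is at top (572,242) and scene (119,160), so the angle is about 2.04. Next I'll turn the gripper 90° and take the bar.

```bash
python3 -c "
from h import *
go([547.2,-263.9,262],-93.19)"
```

```text
at [563.2  26.7 195.1] yaw -3.25 tilt [-0.0007 -0.0003] F [-0.1 -0.1  1.1] open 1.003 t 10.9
inc [-1.4552  0.0021 -0.3338] turn 0.9993
```

>>> {"fn": "carry_out", "kwargs": {
  "increments": [
    [1, 0, 0, -0.17, 0.09],
    [1, 0, 0, -0.34, 0.18],
    [1, -0.15, 0, -0.34, 0.27],
    [1, -0.3, 0, -0.34, 0.36],
    [1, -0.45, 0, -0.34, 0.45],
    [1, -0.6, 0, -0.34, 0.54],
    [1, -0.75, 0, -0.34, 0.63],
    [1, -0.75, 0, -0.34, 0.63]
  ]
}}

```text
clock: 11.7
eef_pos: [554.2, -126.9, 263.1]
ee_rot: [3.036, 0.802, -0.002]
wrist_force: [0.8, 0.7, -0.1]
opening: 1.0
gripper_force: 0.0
```

```bash
python3 -c "
from h import *
go([547.2,-263.9,262],-93.19)"
```

```text
at [ 554.2 -126.9  263.1] yaw -60.41 tilt [-0.0009 -0.0013] F [ 0.8  0.7 -0.1] open 1.0 t 11.7
inc [-0.3688  0.5782  0.0064] turn 0.3642
```

>>> {"fn": "carry_out", "kwargs": {
  "increments": [
    [1, -0.09, 0.14, 0, 0.09],
    [1, -0.18, 0.29, 0, 0.18],
    [1, -0.27, 0.43, 0, 0.27],
    [1, -0.369, 0.578, 0, 0.364],
    [1, -0.369, 0.578, 0, 0.364],
    [1, -0.369, 0.578, 0, 0.364],
    [1, -0.369, 0.578, 0, 0.364]
  ]
}}

```text
clock: 12.4
eef_pos: [549.1, -258.4, 263.3]
ee_rot: [-3.14, 0.07, 0.001]
wrist_force: [0.7, 1.2, -0.4]
opening: 1.001
gripper_force: 0.0
```

```bash
python3 -c "
from h import *
d=grab('wrist','w5');s=grab('scene','s5')
f=lambda im,x,y,w,h,k:cv2.resize(im['frame'][y:y+h,x:x+w],None,fx=k,fy=k,interpolation=cv2.INTER_CUBIC)
cv2.imwrite('pics/c5.png',np.hstack([f(d,0,0,640,480,.625),f(s,70,70,200,150,2)]))
print(avg(3))
go([547.2,-263.9,192],-93.19)"
```

```text
[ 5.4948e+02 -2.5800e+02  2.6367e+02 -9.2530e+01  4.0000e-02  1.2000e-01
  2.7000e-01]
at [ 549.5 -258.1  263.7] yaw -92.54 tilt [ 0.0002 -0.    ] F [-0.4  0.2  1.3] open 1.001 t 12.65
inc [-0.0102  0.0294  0.3585] turn 0.0072
```

View pics/c5.png

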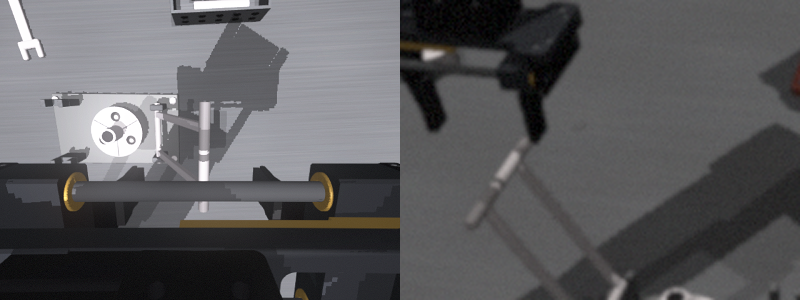

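```bash
python3 -c "
from h import *
d=np.load('pics/w5.npz')
c=np.array([555.7,-112.3]);e=np.array([.0558,.998]);x=np.array([.998,-.0558])
for t in (1.95,2.04,2.13):
  p=c+e*(-75+170*np.cos(t)); z=51+170*np.sin(t)
  print(t,[(proj(d,[*(p+x*k),z])*.625).round(1) for k in(-34,0,34)],p,z)
"
```

```text
1.95 [array([190.8, 189.9]), array([190.9, 160.3]), array([191. , 128.3])] [ 548.00346463 -249.95487985] 208.9231515506578
2.04 [array([203.4, 187.6]), array([204. , 158.6]), array([204.5, 127.5])] [ 547.22565693 -263.86620767] 202.62787066207454
2.13 [array([214.8, 185. ]), array([215.7, 156.8]), array([216.7, 126.6])] [ 546.48256945 -277.15655354] 195.10523282270688
```

The wrist view puts the bar at x≈204, exactly as predicted for 2.04 rad, between the fingers. Descend and grip.

>>> {"fn": "carry_out", "kwargs": {
  "increments": [
    [1, -0.01, 0.029, 0, 0.007],
    [1, -0.01, 0.029, 0.1, 0.007],
    [1, -0.01, 0.029, 0.2, 0.007],
    [1, -0.01, 0.029, 0.3, 0.007],
    [1, -0.01, 0.029, 0.36, 0.007],
    [1, -0.01, 0.029, 0.36, 0.007],
    [-1, -0.01, 0.029, 0.36, 0.007],
    [-1, -0.01, 0.029, 0.36, 0.007]
  ]
}}

```text
clock: 13.45
eef_pos: [547.7, -265.2, 193.1]
ee_rot: [3.139, -0.09, 0.003]
wrist_force: [-0.7, 0.1, -0.3]
opening: 0.894
gripper_force: 0.0
```

>>> {"fn": "carry_out", "kwargs": {
  "increments": [
    [-1, 0, 0, 0, 0],
    [-1, 0, 0, 0, 0],
    [-1, 0, 0, 0, 0],
    [-1, 0, 0, 0, 0],
    [-1, 0, 0, 0, 0],
    [-1, 0, 0, 0, 0],
    [-1, 0, 0, 0, 0],
    [-1, 0, 0, 0, 0]
  ]
}}

```text
clock: 14.25
eef_pos: [547.0, -264.7, 191.5]
ee_rot: [-3.14, 0.09, 0.0]
wrist_force: [0.3, 0.1, -0.2]
opening: 0.17
gripper_force: 0.0
```

```bash
python3 -c "
from h import *
print(avg(5)); o=env.get_obs(); print(o['opening'],o['clock'])
# arc increments from t0, per step
t0=2.04
for t in np.arange(1.95,-.01,-.0975): print(round(t,3),'dy(tool=-local) %.4f dz(tool) %.4f'%(-170*(np.cos(t)-np.cos(t0))/200,-170*(np.sin(t)-np.sin(t0))/200))
"
```

```text
[ 5.4699e+02 -2.6465e+02  1.9147e+02 -9.3270e+01 -5.0000e-02 -1.7000e-01
 -3.0000e-01]
0.12768631309200587 14.5
1.95 dy(tool=-local) -0.0697 dz(tool) -0.0315
1.852 dy(tool=-local) -0.1481 dz(tool) -0.0584
1.755 dy(tool=-local) -0.2287 dz(tool) -0.0775
1.658 dy(tool=-local) -0.3107 dz(tool) -0.0887
1.56 dy(tool=-local) -0.3935 dz(tool) -0.0918
1.463 dy(tool=-local) -0.4762 dz(tool) -0.0869
1.365 dy(tool=-local) -0.5580 dz(tool) -0.0739
1.268 dy(tool=-local) -0.6382 dz(tool) -0.0531
1.17 dy(tool=-local) -0.7160 dz(tool) -0.0245
1.073 dy(tool=-local) -0.7906 dz(tool) 0.0115
0.975 dy(tool=-local) -0.8613 dz(tool) 0.0546
0.878 dy(tool=-local) -0.9276 dz(tool) 0.1044
0.78 dy(tool=-local) -0.9886 dz(tool) 0.1604
0.683 dy(tool=-local) -1.0439 dz(tool) 0.2220
0.585 dy(tool=-local) -1.0930 dz(tool) 0.2888
0.488 dy(tool=-local) -1.1353 dz(tool) 0.3600
0.39 dy(tool=-local) -1.1705 dz(tool) 0.4350
0.293 dy(tool=-local) -1.1982 dz(tool) 0.5130
0.195 dy(tool=-local) -1.2182 dz(tool) 0.5934
0.098 dy(tool=-local) -1.2303 dz(tool) 0.6754
0.0 dy(tool=-local) -1.2343 dz(tool) 0.7581
```

>>> {"fn": "carry_out", "kwargs": {
  "increments": [
    [-1, 0, 0, 0, 0],
    [-1, 0, -0.034, -0.016, 0],
    [-1, 0, -0.07, -0.0315, 0],
    [-1, 0, -0.109, -0.045, 0],
    [-1, 0, -0.148, -0.058, 0],
    [-1, 0, -0.148, -0.058, 0]
  ]
}}

```text
clock: 15.1
eef_pos: [548.7, -234.1, 204.4]
ee_rot: [3.14, -0.088, 0.0]
wrist_force: [-5.2, -1.9, 5.9]
opening: 0.124
gripper_force: 30.0
```

```bash
cat >> h.py <<'E'
c0=np.array([555.7,-112.3]);ey=np.array([.0558,.998])
def arc(ts,L=None):
    a=avg(4); l=(a[:2]-c0)@ey; o=env.get_obs()
    t0=np.arctan2(a[2]+11.1-51,l+75); r=np.hypot(a[2]+11.1-51,l+75)
    print(a,'open %.3f grip %.1f t %.2f'%(o['opening'],o['gripper_force'],o['clock']),'angle %.3f r %.1f'%(t0,r),'lat',((a[:2]-c0)@np.array([.998,-.0558])).round(1))
    for t in ts: print(round(t,2),'dy %.4f dz %.4f'%(-(-75+170*np.cos(t)-l)/200,-(51+170*np.sin(t)-11.1-a[2])/200))
E
python3 -c "
from h import *
arc(np.arange(1.75,1.1,-.1))"
```

```text
[ 548.65 -234.74  204.2   -93.23   -4.19   -1.39    5.67] open 0.126 grip 30.0 t 15.30 angle 1.853 r 171.1 lat -0.2
1.75 dy -0.0864 dz -0.0149
1.65 dy -0.1707 dz -0.0258
1.55 dy -0.2556 dz -0.0283
1.45 dy -0.3404 dz -0.0223
1.35 dy -0.4241 dz -0.0079
1.25 dy -0.5060 dz 0.0149
1.15 dy -0.5852 dz 0.0457
```

>>> {"fn": "carry_out", "kwargs": {
  "increments": [
    [-1, 0, -0.043, -0.009, 0],
    [-1, 0, -0.086, -0.016, 0],
    [-1, 0, -0.17, -0.028, 0],
    [-1, 0, -0.255, -0.031, 0],
    [-1, 0, -0.34, -0.025, 0],
    [-1, 0, -0.424, -0.01, 0],
    [-1, 0, -0.506, 0.012, 0],
    [-1, 0, -0.506, 0.012, 0]
  ]
}}

```text
clock: 16.1
eef_pos: [554.7, -130.6, 199.9]
ee_rot: [-3.138, 0.085, 0.0]
wrist_force: [-0.2, 2.3, 3.5]
opening: 0.125
gripper_force: 30.0
```

```bash
python3 -c "
from h import *
arc(np.arange(1.15,.5,-.1))"
```

```text
[ 554.66 -132.6   200.59  -93.19   -0.93    2.81    4.15] open 0.127 grip 30.0 t 16.30 angle 1.243 r 169.7 lat 0.1
1.15 dy -0.0738 dz 0.0276
1.05 dy -0.1495 dz 0.0661
0.95 dy -0.2210 dz 0.1120
0.85 dy -0.2876 dz 0.1649
0.75 dy -0.3485 dz 0.2241
0.65 dy -0.4033 dz 0.2890
0.55 dy -0.4512 dz 0.3592
```

>>> {"fn": "carry_out", "kwargs": {
  "increments": [
    [-1, 0, -0.074, 0.027, 0],
    [-1, 0, -0.15, 0.065, 0],
    [-1, 0, -0.221, 0.111, 0],
    [-1, 0, -0.288, 0.164, 0],
    [-1, 0, -0.348, 0.223, 0],
    [-1, 0, -0.403, 0.288, 0],
    [-1, 0, -0.451, 0.358, 0],
    [-1, 0, -0.451, 0.358, 0]
  ]
}}

```text
clock: 17.1
eef_pos: [559.8, -42.0, 126.5]
ee_rot: [-3.139, 0.088, -0.0]
wrist_force: [2.8, 0.6, -1.8]
opening: 0.13
gripper_force: 30.0
```

```bash
python3 -c "
from h import *
arc(np.arange(.5,-.05,-.08))"
```

```text
[559.73 -42.87 127.93 -93.24   2.94   1.6   -1.28] open 0.122 grip 30.0 t 17.30 angle 0.547 r 169.2 lat 0.1
0.5 dy -0.0234 dz 0.0326
0.42 dy -0.0535 dz 0.0936
0.34 dy -0.0788 dz 0.1567
0.26 dy -0.0989 dz 0.2216
0.18 dy -0.1137 dz 0.2880
0.1 dy -0.1232 dz 0.3553
0.02 dy -0.1272 dz 0.4232
```

>>> {"fn": "carry_out", "kwargs": {
  "increments": [
    [-1, 0, -0.023, 0.033, 0],
    [-1, 0, -0.053, 0.094, 0],
    [-1, 0, -0.078, 0.157, 0],
    [-1, 0, -0.097, 0.222, 0],
    [-1, 0, -0.111, 0.288, 0],
    [-1, 0, -0.117, 0.321, 0],
    [-1, 0, -0.12, 0.355, 0],
    [-1, 0, -0.12, 0.355, 0]
  ]
}}

```text
clock: 18.1
eef_pos: [561.0, -18.6, 56.3]
ee_rot: [-3.138, 0.09, 0.0]
wrist_force: [4.5, 6.5, -0.5]
opening: 0.123
gripper_force: 30.0
```

```bash
python3 -c "
from h import *
arc(np.arange(.08,-.03,-.02))"
```

```text
[560.97 -18.64  56.77 -93.27   2.71   6.18  -0.95] open 0.125 grip 30.0 t 18.30 angle 0.100 r 169.6 lat 0.0
0.08 dy -0.0034 dz 0.0164
0.06 dy -0.0046 dz 0.0334
0.04 dy -0.0055 dz 0.0504
0.02 dy -0.0060 dz 0.0674
-0.0 dy -0.0062 dz 0.0844
-0.02 dy -0.0060 dz 0.1013
```

>>> {"fn": "carry_out", "kwargs": {
  "increments": [
    [-1, 0, -0.001, 0.017, 0],
    [-1, 0, -0.002, 0.034, 0],
    [-1, 0, -0.003, 0.05, 0],
    [-1, 0, -0.003, 0.067, 0],
    [-1, 0, -0.003, 0.078, 0],
    [-1, 0, -0.003, 0.085, 0],
    [-1, 0, -0.003, 0.085, 0]
  ]
}}

```text
clock: 19.0
eef_pos: [561.0, -17.4, 40.0]
ee_rot: [-3.137, 0.09, 0.0]
wrist_force: [3.1, 9.2, -0.6]
opening: 0.126
gripper_force: 30.0
```

```bash
python3 -c "
from h import *
arc([0,-.02])"
```

```text
[ 5.6103e+02 -1.7440e+01  3.9990e+01 -9.3280e+01  2.9200e+00  8.9300e+00
 -3.7000e-01] open 0.126 grip 30.0 t 19.20 angle 0.001 r 170.0 lat 0.0
0 dy -0.0002 dz 0.0005
-0.02 dy 0.0000 dz 0.0174
```

>>> {"fn": "carry_out", "kwargs": {
  "increments": [
    [-1, 0, 0.002, 0.005, 0],
    [-1, 0, 0.003, 0.01, 0],
    [-1, 0, 0.004, 0.015, 0],
    [-1, 0, 0.004, 0.015, 0]
  ]
}}

```text
clock: 19.6
eef_pos: [561.0, -17.4, 37.1]
ee_rot: [-3.136, 0.09, -0.0]
wrist_force: [3.2, 11.9, 0.6]
opening: 0.125
gripper_force: 30.0
```

```bash
python3 -c "
from h import *
arc([0,-.02])"
```

```text
[ 5.6103e+02 -1.7400e+01  3.7090e+01 -9.3280e+01  3.0000e+00  1.2070e+01
  4.5000e-01] open 0.123 grip 30.0 t 19.80 angle -0.017 r 170.0 lat 0.0
0 dy 0.0000 dz -0.0140
-0.02 dy 0.0002 dz 0.0029
```

>>> {"fn": "carry_out", "kwargs": {
  "increments": [
    [-1, 0, -0.005, 0, 0],
    [-1, 0, -0.01, 0.005, 0],
    [-1, 0, -0.01, 0.01, 0],
    [-1, 0, -0.01, 0.01, 0]
  ]
}}

```text
clock: 20.2
eef_pos: [561.0, -17.4, 35.3]
ee_rot: [-3.139, 0.09, 0.0]
wrist_force: [1.8, 5.7, -0.5]
opening: 0.127
gripper_force: 30.0
```

```bash
python3 -c "
from h import *
arc([0,-.02])
s=grab('scene','s6');t=grab('top','t6')
f=lambda im,x,y,w,h,k:cv2.resize(im['frame'][y:y+h,x:x+w],None,fx=k,fy=k,interpolation=cv2.INTER_CUBIC)
cv2.imwrite('pics/c6.png',np.hstack([f(s,160,150,140,140,2.8),f(t,370,200,140,140,2.8)]))
"
```

```text
[ 5.6103e+02 -1.7350e+01  3.5310e+01 -9.3280e+01  2.8500e+00  6.5600e+00
 -4.6000e-01] open 0.126 grip 30.0 t 20.40 angle -0.027 r 170.1 lat 0.0
0 dy 0.0003 dz -0.0229
-0.02 dy 0.0005 dz -0.0060
```

View pics/c6.png

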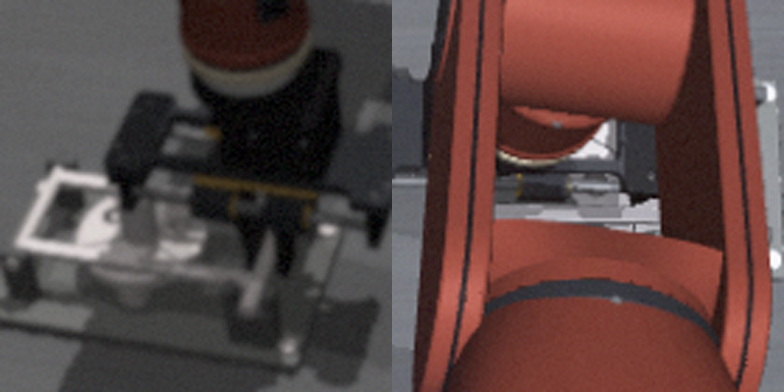

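Bar appears at the cradle slots (scene crop (245,270)). I'll open slightly, lift off, and press down with shut fingers to make sure.

>>> {"fn": "carry_out", "kwargs": {
  "increments": [
    [-0.3, 0, 0, 0, 0],
    [-0.3, 0, 0, 0, 0],
    [-0.3, 0, 0, 0, 0],
    [-0.3, 0, 0, -0.1, 0],
    [-0.3, 0, 0, -0.2, 0],
    [-0.3, 0, 0, -0.25, 0],
    [-1, 0, 0, -0.25, 0],
    [-1, 0, 0, -0.25, 0]
  ]
}}

```text
clock: 21.3
eef_pos: [560.8, -18.4, 85.6]
ee_rot: [3.14, -0.09, -0.001]
wrist_force: [0.6, -0.3, -0.7]
opening: 0.245
gripper_force: 0.0
```

>>> {"fn": "carry_out", "kwargs": {
  "increments": [
    [-1, 0, 0, 0, 0],
    [-1, 0, 0, 0, 0],
    [-1, 0, 0, 0, 0],
    [-1, 0, 0, 0, 0]
  ]
}}

```text
clock: 21.7
eef_pos: [560.8, -18.3, 85.7]
ee_rot: [-3.14, 0.09, 0.001]
wrist_force: [-0.1, -0.2, 0.4]
opening: 0.009
gripper_force: 0.0
```

```bash
python3 -c "
from h import *
arc([])"
```

```text
[ 5.6101e+02 -1.8300e+01  8.5960e+01 -9.3270e+01  7.0000e-02  3.5000e-01
  2.3000e-01] open 0.007 grip 0.0 t 21.90 angle 0.266 r 175.3 lat 0.1
```

>>> {"fn": "carry_out", "kwargs": {
  "increments": [
    [-1, 0, -0.004, 0.05, 0],
    [-1, 0, -0.004, 0.1, 0],
    [-1, 0, -0.004, 0.125, 0],
    [-1, 0, -0.004, 0.135, 0],
    [-1, 0, -0.004, 0.142, 0],
    [-1, 0, -0.004, 0.142, 0]
  ]
}}

```text
clock: 22.5
eef_pos: [561.1, -17.5, 57.7]
ee_rot: [3.14, -0.09, -0.0]
wrist_force: [-0.1, 0.5, -0.1]
opening: 0.007
gripper_force: 0.0
```

```bash
python3 -c "
from h import *
arc([])"
```

```text
[ 5.6148e+02 -1.7560e+01  5.8030e+01 -9.3270e+01  3.1000e-01 -1.0000e-01
  6.6000e-01] open 0.005 grip 0.0 t 22.70 angle 0.106 r 170.8 lat 0.5
```

>>> {"fn": "carry_out", "kwargs": {
  "increments": [
    [-1, 0, 0, 0.004, 0],
    [-1, 0, 0, 0.008, 0],
    [-1, 0, 0, 0.012, 0],
    [-1, 0, 0, 0.015, 0],
    [-1, 0, 0, 0.015, 0]
  ]
}}

```text
clock: 23.2
eef_pos: [561.7, -17.6, 56.9]
ee_rot: [3.14, -0.089, 0.001]
wrist_force: [-5.7, 0.1, 14.2]
opening: 0.009
gripper_force: 7.3
```

```bash
python3 -c "
from h import *
arc([])"
```

```text
[561.71 -17.58  56.92 -93.26  -5.85   0.89  14.12] open 0.005 grip 7.2 t 23.40 angle 0.100 r 170.7 lat 0.7
```

The bar top holds firm at 56.9 mm under 14 N, and 57 is expected when it rests in the cradles. Retreating and checking.

>>> {"fn": "carry_out", "kwargs": {
  "increments": [
    [-1, 0, 0, -0.15, 0],
    [-1, 0, 0, -0.35, 0],
    [-1, 0, 0, -0.55, 0],
    [-1, 0, -0.2, -0.7, 0],
    [-1, 0, -0.4, -0.7, 0],
    [-1, 0, -0.7, -0.7, 0],
    [-1, 0, -1, -0.7, 0],
    [-1, 0, -1, -0.7, 0]
  ]
}}

```text
clock: 24.2
eef_pos: [572.1, 186.3, 194.9]
ee_rot: [-3.139, 0.085, -0.001]
wrist_force: [-0.3, -0.8, -0.0]
opening: 0.009
gripper_force: 0.0
```

>>> {"fn": "carry_out", "kwargs": {
  "increments": [
    [-1, 0, -0.3, 0, 0],
    [-1, 0, -0.6, 0, 0],
    [-1, 0, -0.8, 0, 0],
    [-1, 0, -0.8, 0, 0],
    [-1, 0, -0.8, 0, 0]
  ]
}}

```text
clock: 24.7
eef_pos: [581.0, 343.7, 194.1]
ee_rot: [3.14, -0.085, -0.001]
wrist_force: [-0.1, -0.2, -1.2]
opening: 0.005
gripper_force: 0.0
```

```bash
python3 -c "
from h import *
s=grab('scene','s7');t=grab('top','t7')
f=lambda im,x,y,w,h,k:cv2.resize(im['frame'][y:y+h,x:x+w],None,fx=k,fy=k,interpolation=cv2.INTER_CUBIC)
cv2.imwrite('pics/c7.png',np.hstack([f(s,140,180,160,120,2.5),f(t,370,200,160,120,2.5)]))
x=np.array([.998,-.0558])
for n,i in(('s',s),('t',t)): print(n,[proj(i,[*(c0+ey*95+x*k),51]).round(1) for k in(-34,34)])
"
```

```text
s [array([260.7, 224.9]), array([251. , 250.2])]
t [array([403.3, 275. ]), array([403.4, 237.4])]
```

View pics/c7.png

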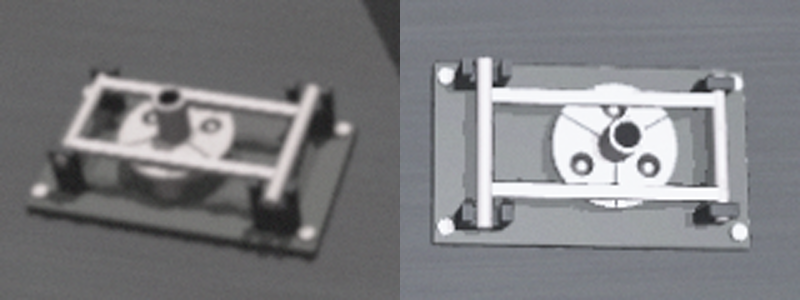

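The frame is level with its bar in both cradles (top crop (484,140), which is pixel 403), and the pin tops show in the flange's bores. Handing in.

```bash
python3 -c "
from plant import env
print(env.hand_in())"
```

```text
the job is handed in; nothing more can be done
None
```

The three-bore flange sits on the fixture's pins, the clamp bar rests in both cradles, the bystanders were not touched, and the job was handed in at about 25 s of the 69 s allowed; the hand-in returned no verdict.

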